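# Unstack the lidded tubs onto their drip trays

## Robot

A 7-joint arm with a two-finger parallel gripper is mounted at the origin on the work surface. World frame = base frame: x ahead of the robot, y to its left, z up, the work surface at z = 0. Lengths are in mm, angles in degrees, forces in N, time in s.
With the tool pointing down it reaches from about 350 to 900 mm from the base axis. Payload 19.9 kg.
Tool frame: the origin (TCP) lies at the very end of the fingers, on their centre line; the grasp point (between the pads) lies 19 mm behind it; x points along the fingers, y is the direction in which the jaws open and shut, and the axes are right-handed (so a half turn about x gives the same grasp; the last joint's range is limited). The gripper opens to 85 mm and grips with 20 to 120 N. Pads are 22 mm wide; open, the fingers measure 114 mm over their backs; the gripper's body (76 mm by 85 mm) begins 54 mm behind the grasp point. The pads swing forward as they close: fully open they stand 13 mm farther back than shut.
Start: joints at [-74.169, 23.915, -0.59, 92.452, 0.269, 63.638, -3.037], TCP at [195.288, 593.687, 231.26] pointing down, gripper open.
Joint ranges: [-161.28, 161.28], [-22.2, 115.67], [-73.04, 71.86], [3.21, 147.25], [-68.34, 248.33], [10.77, 114.83], [-161.83, 161.83]. Speed limits (degrees/s): [108.29, 108.29, 136.94, 136.94, 172.46, 172.46, 172.46].

## Interface

Orientations are given as a 3x3 rotation matrix whose columns are the frame's x, y, z axes.
In Python, from station import robot gives the robot as it stands.
- The arm moves only by the tool carry_out, never from a script. Its argument "motion" is a list of rows, each a list of 7 numbers: the shift along the tool's x, y, z in units of 25 mm (1.0 is 25 mm), then the turn, a rotation vector about the tool's x, y, z in units of 5 degrees (1.0 is 5 degrees), then the finger opening in mm, from 0 to 85.4. In form: [[x, y, z, rx, ry, rz, hand], ...]. A call has 1 to 12 rows; each row shifts and turns the commanded pose from where the row before left it, along the tool's axes as they then stand; what a row does not reach is not made up. A row lasts 1/10 s, in which the tool goes at most 50 mm and 8.59 degrees, less where a joint would pass 70% of its speed; a pose out of reach is approached as far as the arm can. A call is refused whole if a number of a shift passes 1 or a number of a turn 1, either way. A call with a gripper value outside its range is refused whole. The fingers move at their own pace and stop on an object; "force" is the grip in N (left out, the last holds). Time passes only in rows, so rows that do not move let the fingers close. It gives the time, the measured TCP pose, the force and the opening at its end, in the units of the state.
- robot.observe(): the state, without advancing time (a new reading comes with each control period).
- robot.get_image(name): name is "scene" or "top" or "wrist"; returns a dict with "pixels" (480x640x3 uint8, blue, green, red), "depth" (480x640 float32, mm along the optical axis (not along the pixel's ray), 0 where there is no reading), "fx", "fy", "cx", "cy" (pixels), "R" (3x3) and "t" (3): a world point X has camera coordinates R X + t. Camera axes: x right, y down, z forward; pixel columns grow to the right and rows downward; lengths in mm; the calibration is good to about 2 mm. A picture is of the moment at which its call begins.
- robot.sign_off(): hands the job in, once; it reports no verdict.
The state is a dict: "time_s": time; "qpos": joint angles; "joint_vel": joint speeds; "tau": joint torques, N m; "position": TCP position; "eef_rot": TCP orientation; "contact_force": force on the tool from outside, world axes, zero at the start; "moment": the same for the moment, N m; "gripper_width": finger opening in mm.
Only numpy, scipy, OpenCV 4.12 (cv2) and the standard library are available. Lean on these libraries where they do the work, as an engineer would, in place of code of your own. Each camera call takes 0.05 s, during which the arm holds its last target. There are 200 camera calls.

## Task

Take the stack of lidded food tubs apart and set every tub in the black-floored drip tray of its own shape and size: the long tub in the long tray, the square tub in the square tray, the big round tub in the big round tray and the small round pot in the small round tray. Each must end upright and flat on its tray's floor, inside the rim, about in the middle and lined up with the tray where that is not round. Keep the tubs upright and set them down rather than dropping them, and do not knock over the pepper mill or the oil bottle.

Things in the scene. Friction and masses are not known exactly. Their poses are not given: they have to be found in the camera images.
- long_tub_center (a point): Long rectangular lidded food tub at the bottom of the stack, standing on the bench: 190 mm (its x) by 66 mm (its y), 50 mm high, about 0.42 kg. Loose, white plastic with a grey lid rim and a white lid top, straight sides, flat top and bottom. The point is its centre, 25 mm above its underside; z up. The big round tub and the square tub stand side by side on its lid, 45 mm either side of its middle along its x, either one at either end.
- big_round_tub_center (a point): Big round lidded tub, 64 mm diameter, 50 mm high, about 0.16 kg, standing on one end of the long tub's lid. Loose, white plastic with a grey lid rim and a white lid top, straight sides, flat top and bottom. The point is its centre, 25 mm above its underside; z up. The small round pot stands on its lid.
- square_tub_center (a point): Square lidded tub, 56 by 56 mm (along its x and y), 50 mm high, about 0.17 kg, standing on the other end of the long tub's lid, about square with it. Loose, white plastic with a grey lid rim and a white lid top, straight sides, flat top and bottom. The point is its centre, 25 mm above its underside; z up.
- small_round_pot_center (a point): Small round lidded pot, 44 mm diameter, 46 mm high, about 0.08 kg, standing on the big round tub's lid: the top of the stack. Loose, white plastic with a grey lid rim and a white lid top, straight sides, flat top and bottom. The point is its centre, 23 mm above its underside; z up.
- long_tray: Long rectangular drip tray for the long tub, flat on the bench. Inside 210 mm (its x) by 86 mm (its y). Black floor, bright steel rim. Fixed to the bench. Origin: centre of its underside, z up. Floor 3 mm thick (a thing in it stands 3 mm above the bench), rim 4 mm thick, its top 9 mm above the bench.
- big_round_tray: Big round drip tray for the big round tub, flat on the bench. Inside diameter 84 mm. Black floor, bright steel rim. Fixed to the bench. Origin: centre of its underside, z up. Floor 3 mm thick (a thing in it stands 3 mm above the bench), rim 4 mm thick, its top 9 mm above the bench.
- square_tray: Square drip tray for the square tub, flat on the bench. Inside 76 by 76 mm (along its x and y). Black floor, bright steel rim. Fixed to the bench. Origin: centre of its underside, z up. Floor 3 mm thick (a thing in it stands 3 mm above the bench), rim 4 mm thick, its top 9 mm above the bench.
- small_round_tray: Small round drip tray for the small round pot, flat on the bench. Inside diameter 64 mm. Black floor, bright steel rim. Fixed to the bench. Origin: centre of its underside, z up. Floor 3 mm thick (a thing in it stands 3 mm above the bench), rim 4 mm thick, its top 9 mm above the bench.
- pepper_mill: Dark wooden pepper mill standing loose on the bench beyond the task's things, 50 mm diameter, 100 mm high. Origin: centre of its underside.
- oil_bottle: Green glass oil bottle standing loose towards the bench's far edge, 60 mm diameter, 200 mm high. Origin: centre of its underside.
Not all that is in view belongs to the job. Of the things shaped like the part that bears long_tub_center, the white one is meant.

How it is judged:
By the outcome, as a careful person would: the job done as asked, in the order asked, and still so for the second after the job is handed in, with the robot touching nothing.
It also fails if it takes over 117 s, if anything falls off the work surface, if the arm or the gripper's body presses on something with over 40 N, if the wrist force passes 120 N, or if a joint passes its speed limit or range.

## Working session

There is one attempt and no reset: what is moved stays moved. The work goes in short steps, Python scripts to look and compute and a tool call to move; the robot and the scene stay as the last step left them, time stands still between calls to the robot, and variables do not carry over. Pictures are saved under pics/ and viewed, about 12 in all and at most 16, crops included, and the job is handed in when it is done.

Besides the shell and the picture viewer there is one more tool, called after "Emit:" as name(argument=value, ...) on one line, values as JSON. carry_out: Moves the arm, as the interface text tells. Its arguments: {"type":"object","properties":{"motion":{"type":"array","items":{"type":"array","items":{"type":"number"}}},"force":{"type":"number"}},"required":["motion"]}

```bash
mkdir -p pics; ls; python3 - <<'E'
from station import robot
import cv2
s=robot.observe(); print({k:(v if not hasattr(v,'tolist') else v.tolist()) for k,v in s.items()})
for n in ("scene","top"):
    i=robot.get_image(n); cv2.imwrite(f"pics/{n}0.png",i["pixels"]); print(n,i["fx"],i["cx"],i["cy"],i["R"],i["t"])
E
```

```text
pics
{'time_s': 0.0, 'qpos': [-74.16659705246444, 23.949494608590356, -0.5895846331692551, 92.4847993031726, 0.2685875992459095, 63.63713605002037, -3.0357635618996697], 'joint_vel': [-0.14470190670033864, -0.0009566519528440468, -0.0011462447584400068, 0.02570657032316302, -0.02312539111015352, -0.17174829729423033, -0.008581977824973084], 'tau': [0.00023567723474116065, -86.44566535949707, 0.6789604760706425, -43.489694595336914, 0.019080237834714353, 0.007355051930062473, -1.764465267228843e-06], 'position': [195.23320836240416, 593.3688084419009, 230.64978194247928], 'eef_rot': [[-0.00030017360380420573, 0.3125134333596756, 0.9499132928144312], [-0.0011854702121749932, 0.9499125569273635, -0.312513565868898], [-0.9999992522778123, -0.001219902236085079, 8.533669064067411e-05]], 'contact_force': [-0.18670058241924464, 0.29240334549575026, -0.2996131234667218], 'moment': [0.009797003424727892, 0.052406270340258826, -0.027691014239513423], 'gripper_width': 85.89759371635475}
scene 565.7797218143224 328.05675123461225 239.68747508181858 [[-0.64053399  0.76785558 -0.01067779]
 [ 0.62377628  0.51213445 -0.59044174]
 [-0.44790552 -0.38485856 -0.80700962]] [ 335.35020527 -269.71601882 1596.6136794 ]
top 470.74851818443256 319.4709766501297 234.64328095326266 [[-0.01341092 -0.99974972  0.01790677]
 [-0.99127611  0.01094467 -0.13134647]
 [ 0.13111762 -0.01951203 -0.99117478]] [-12.8136475  555.63496014 982.22738196]
```

View pics/top0.png

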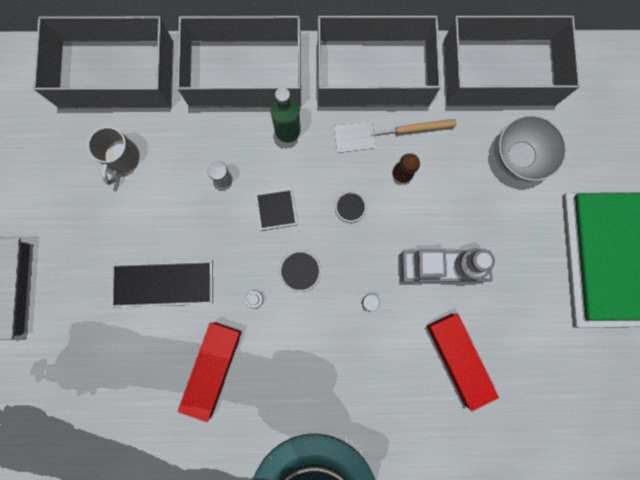

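View pics/scene0.png

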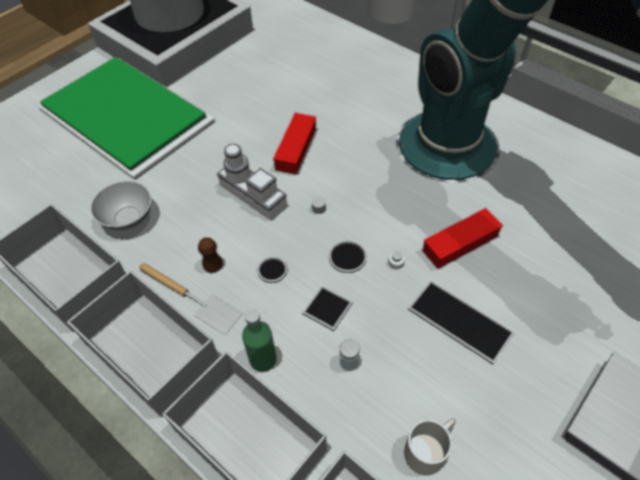

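The top view shows the black tray floors at long (162,284), square (277,210), small round (351,207) and big round (300,271). The stack is at (447,265), with the square tub on the left lobe (432,264) and the round tub plus pot on the right (477,263). The scene view shows the same layout: stack at (252,180), mill at (208,255), bottle at (258,340).

```bash
cat > h.py <<'E'
import numpy as np, cv2
from station import robot
def ray(im,u,v):
    d=np.c_[(np.atleast_1d(u)-im["cx"])/im["fx"],(np.atleast_1d(v)-im["cy"])/im["fy"],np.ones(np.size(u))]
    return -im["R"].T@im["t"], d@im["R"]
def onplane(im,u,v,z):
    c,d=ray(im,u,v); return c+d*((z-c[2])/d[:,2])[:,None]
def cloud(im):
    v,u=np.mgrid[0:480,0:640]; c,d=ray(im,u.ravel(),v.ravel())
    return (c+d*im["depth"].reshape(-1,1)).reshape(480,640,3)
def twoview(a,pa,b,pb):
    ca,da=ray(a,*pa); cb,db=ray(b,*pb); da,db=da[0],db[0]
    k=np.linalg.lstsq(np.c_[da,-db],cb-ca,rcond=None)[0]
    return (ca+da*k[0]+cb+db*k[1])/2, np.linalg.norm(ca+da*k[0]-cb-db*k[1])
E
python3 - <<'E'
from h import *
T=robot.get_image("top");S=robot.get_image("scene")
def blobs(im,box,z):
    g=im["pixels"].max(2); m=np.zeros_like(g); x0,y0,x1,y1=box
    m[y0:y1,x0:x1]=(g[y0:y1,x0:x1]<60)*255
    r={}
    out=[]
    for c in cv2.findContours(m,cv2.RETR_EXTERNAL,cv2.CHAIN_APPROX_NONE)[0]:
        if cv2.contourArea(c)<200: continue
        M=cv2.moments(c); u,v=M["m10"]/M["m00"],M["m01"]/M["m00"]
        P=onplane(im,c[:,0,0],c[:,0,1],z); rect=cv2.minAreaRect(P[:,:2].astype(np.float32))
        out.append(((u,v),rect))
    return out
bt=blobs(T,(100,185,380,320),3); bs=blobs(S,(225,230,520,365),3)
print(len(bt),len(bs))
for p,r in bt:
    print("top",np.round(p,1),np.round(r[0],1),np.round(r[1],1),round(r[2],1))
    e=[twoview(T,p,S,q) for q,_ in bs]; k=min(range(len(e)),key=lambda i:e[i][1]+abs(e[i][0][2]))
    print("   two-view",np.round(e[k][0],1),round(e[k][1],1),"scene",np.round(bs[k][1][0],1),np.round(bs[k][1][1],1),round(bs[k][1][2],1))
for n,im,box in (("top",T,(385,225,510,300)),("scene",S,(200,125,300,225))):
    C=cloud(im); x0,y0,x1,y1=box; Q=C[y0:y1,x0:x1].reshape(-1,3)
    print(n,np.histogram(Q[:,2],bins=np.arange(-10,180,10))[0])
    for lo,hi in ((42,58),(92,108),(138,154)):
        m=np.zeros((480,640),np.uint8); m[y0:y1,x0:x1]=((C[y0:y1,x0:x1,2]>lo)&(C[y0:y1,x0:x1,2]<hi))*255
        k,l,st,ce=cv2.connectedComponentsWithStats(m)
        for j in range(1,k):
            if st[j,4]>60:
                P=C[l==j]; r=cv2.minAreaRect(P[:,:2].astype(np.float32))
                print(n,lo,st[j,4],"px",np.round(ce[j],1),"z",np.round(np.median(P[:,2]),1),np.round(r[0],1),np.round(r[1],1),round(r[2],1),"mean",np.round(P.mean(0),1))
E
```

```text
2 5
top [160.8 283.6] [455.6 328.5] [ 80.7 204.8] 1.2
   two-view [454.8 329.8   3.8] 1.9 scene [452.9 326.1] [ 78.7 204.7] 1.4
top [268.9 201.3] [624.8  78.2] [59.9 69.7] 8.8
   two-view [631.   88.8  35.1] 2.3 scene [617.4  75.6] [68.8 69.6] 8.2
top [4938 1464   28   26   20  741  288   85   70   57  882  251   30   41
   27  402    0    0]
top 42 994 px [435.8 269.2] z 48.7 [ 483.8 -290.3] [189.4  64.5] 89.3 mean [ 477.1 -266.    48.8]
top 92 768 px [432.  262.7] z 98.6 [ 488.  -246.1] [57.1 55.3] 89.7 mean [ 487.4 -245.5   98.6]
top 92 340 px [470.8 266.4] z 98.4 [ 483. -330.] [63.6 52.3] 21.6 mean [ 479.  -324.1   98.5]
top 138 409 px [483.  260.1] z 144.7 [ 488.2 -333.6] [42.4 42.9] 12.9 mean [ 488.1 -332.9  144.6]
scene [2487 3904  242  232  222  612  788  143  159  135  340  351   48   49
   47  199    5    0]
scene 42 741 px [289.2 146.1] z 50.6 [ 310.2 -307.6] [146.4  67.3] 27.2 mean [ 323.1 -303.1   50.5]
scene 42 573 px [255.3 192. ] z 50.2 [ 484.8 -288.6] [192.6  68.9] 89.8 mean [ 499.3 -260.1   50.1]
scene 92 209 px [237.3 165.4] z 100.6 [ 488.  -329.5] [55.4 61.9] 58.2 mean [ 492.2 -321.2  100.2]
scene 92 447 px [260.8 179.7] z 100.0 [ 488.2 -244.5] [60.1 58.5] 88.0 mean [ 489.4 -242.2   99.7]
scene 138 213 px [232.7 150.3] z 145.8 [ 490.1 -330.6] [47.6 43.3] 73.2 mean [ 490.1 -330.3  145.7]
```

```bash
python3 - <<'E'
import cv2,numpy as np
a=cv2.imread("pics/top0.png")[225:300,385:510];b=cv2.imread("pics/scene0.png")[130:220,205:305]
cv2.imwrite("pics/z.png",np.hstack([cv2.resize(a,(400,240),interpolation=2),cv2.resize(b,(267,240),interpolation=2)]))
E
```

```text
(no output)
```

View pics/z.png

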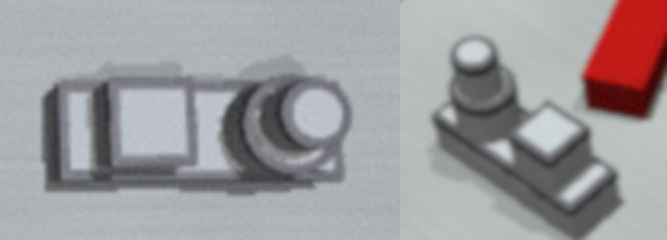

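The crop confirms it: square tub on the left end of the long tub's lid, big round tub with the pot, slightly off centre, on the right end. The mask missed the round trays, so I'll redo it.

```bash
python3 - <<'E'
from h import *
T=robot.get_image("top");S=robot.get_image("scene")
def bl(im,box,z,th):
    g=im["pixels"].max(2); x0,y0,x1,y1=box; m=np.zeros_like(g); m[y0:y1,x0:x1]=(g[y0:y1,x0:x1]<th)*255
    m=cv2.morphologyEx(m,cv2.MORPH_OPEN,np.ones((3,3)))
    c=max(cv2.findContours(m,cv2.RETR_EXTERNAL,cv2.CHAIN_APPROX_NONE)[0],key=cv2.contourArea)
    M=cv2.moments(c); P=onplane(im,c[:,0,0],c[:,0,1],z)[:,:2].astype(np.float32)
    return (M["m10"]/M["m00"],M["m01"]/M["m00"]),cv2.minAreaRect(P)
for n,a,b in (("long",(105,255,222,312),(405,280,520,365)),("sq",(252,185,302,235),(300,284,358,332)),("big",(275,245,325,297),(325,235,372,276)),("small",(330,187,372,227),(252,253,292,285))):
  for th in (75,100):
    p,r=bl(T,a,3,th); q,s=bl(S,b,3,th); X,e=twoview(T,p,S,q)
    f=lambda r:(np.round(r[0],1),np.round(r[1],1),round(r[2],1))
    print(n,th,"top",*f(r),"scene",*f(s),"2view",np.round(X,1),round(e,1))
print(robot.observe()["position"])
E
```

```text
long 75 top [455.7 328.7] [ 81.9 205.4] 1.3 scene [452.8 326. ] [ 80.5 206. ] 1.4 2view [454.7 329.5   3.5] 2.5
long 100 top [455.9 327.9] [ 83.8 207.9] 1.3 scene [452.8 326. ] [ 83.2 208.2] 1.3 2view [454.8 329.4   3.5] 2.5
sq 75 top [620.1  77.7] [70.4 71.3] 8.2 scene [617.5  75.5] [70.6 71.1] 8.2 2view [619.4  77.4   6.4] 0.1
sq 100 top [620.1  77.6] [72.8 72.8] 8.2 scene [617.2  75.6] [73.4 73.6] 8.2 2view [619.3  77.4   6.4] 0.1
big 75 top [479.4  25. ] [77.4 75.1] 89.3 scene [477.2  22.8] [73.6 75.4] 39.4 2view [479.6  24.5   5.7] 0.4
big 100 top [480.5  25. ] [77.5 77.4] 89.3 scene [479.   22.9] [76.4 78. ] 39.4 2view [479.9  24.3   5.6] 0.3
small 75 top [624.5 -91.2] [56.7 55.1] 89.4 scene [622.3 -93.6] [54.8 55. ] 42.5 2view [623.6 -90.8   6.1] 0.3
small 100 top [623.3 -90.1] [58.9 57.4] 89.4 scene [622.4 -92. ] [57.8 57.5] 42.5 2view [623.4 -90.6   5.6] 0.6
[195.26573787 593.56996459 231.05090444]
```

Emit:
carry_out(motion=[[0,0,0,1,0,0,85],[0,0,0,1,0,0,85],[0,0,0,1,0,0,85],[0,0,0,1,0,0,85],[0,0,0,1,0,0,85],[0,0,0,1,0,0,85],[0,0,0,1,0,0,85],[0,0,0,1,0,0,85],[0,0,0,1,0,0,85],[0,0,0,1,0,0,85],[0,0,0,1,0,0,85],[0,0,0,1,0,0,85]])

```text
time_s: 1.5
position: [195.3, 593.7, 231.2]
eef_rot: [[-0.0, 0.98, 0.201], [-0.0, 0.201, -0.98], [-1.0, -0.0, 0.0]]
contact_force: [-0.3, -0.3, -0.5]
gripper_width: 84.7
```

Emit:
carry_out(motion=[[0,0,0,1,0,0,85],[0,0,0,1,0,0,85],[0,0,0,0.36,0,0,85],[0,1,1,0,0,0,85],[0,1,1,0,0,0,85],[0,1,1,0,0,0,85],[0,1,1,0,0,0,85],[0,1,1,0,0,0,85],[0,1,1,0,0,0,85],[0,1,1,0,0,0,85],[0,1,1,0,0,0,85],[0,1,1,0,0,0,85]])

```text
time_s: 2.7
position: [421.1, 367.5, 231.4]
eef_rot: [[0.0, 1.0, 0.001], [0.0, 0.001, -1.0], [-1.0, 0.0, -0.0]]
contact_force: [0.2, 0.6, -1.0]
gripper_width: 84.8
```

Emit:
carry_out(motion=[[0,0.5,1,0,0,0,85],[0,0.5,1,0,0,0,85],[0,0.5,1,0,0,0,85],[0,0.3,1,0,0,0,85],[0,0,1,0,0,0,85],[0,0,1,0,0,0,85],[0,0,1,0,0,0,85],[0,0,1,0,0,0,85],[0,0,1,0,0,0,85],[0,0,1,0,0,0,85],[0,0,1,0,0,0,85],[0,0,1,0,0,0,85]])

```text
time_s: 3.9
position: [465.1, 67.6, 231.4]
eef_rot: [[0.0, 1.0, 0.001], [0.0, 0.001, -1.0], [-1.0, 0.0, -0.0]]
contact_force: [-0.2, 0.3, 0.9]
gripper_width: 84.8
```

Emit:
carry_out(motion=[[0,0,1,0,0,0,85],[0,0,1,0,0,0,85],[0,0,1,0,0,0,85],[0,0,1,0,0,0,85],[0,0,1,0,0,0,85],[0,0,1,0,0,0,85],[0,0,1,0,0,0,85],[0,0,1,0,0,0,85],[0,0,1,0,0,0,85],[0,0,1,0,0,0,85],[0,0,0,0,0,0,85],[0,0,0,0,0,0,85]])

```text
time_s: 5.1
position: [465.1, -181.5, 231.2]
eef_rot: [[-0.0, 1.0, -0.0], [-0.0, -0.0, -1.0], [-1.0, -0.0, 0.0]]
contact_force: [0.4, 0.3, 0.5]
gripper_width: 84.7
```

```bash
python3 - <<'E'
from h import *
W=robot.get_image("wrist"); cv2.imwrite("pics/w1.png",W["pixels"]); C=cloud(W)
for lo,hi in ((42,58),(92,108),(138,154)):
    m=((C[...,2]>lo)&(C[...,2]<hi)&(W["depth"]>0)).astype(np.uint8); k,l,st,ce=cv2.connectedComponentsWithStats(m)
    for j in range(1,k):
        if st[j,4]>1500:
            P=C[l==j]; r=cv2.minAreaRect(P[:,:2].astype(np.float32)); print(lo,np.round(ce[j]),np.round(np.median(P[:,2]),1),np.round(r[0],1),np.round(r[1],1),round(r[2],1))
E
```

```text
42 [329. 269.] 50.7 [ 484.4 -290.1] [189.2  65.7] 89.4
42 [143. 331.] 50.7 [ 284.6 -316.5] [190.7  66.2] 23.8
92 [341. 296.] 100.7 [ 487.5 -245.8] [55.6 56.6] 0.1
92 [333. 370.] 100.5 [ 483.5 -329.4] [63.1 52.3] 13.5
```

View pics/w1.png

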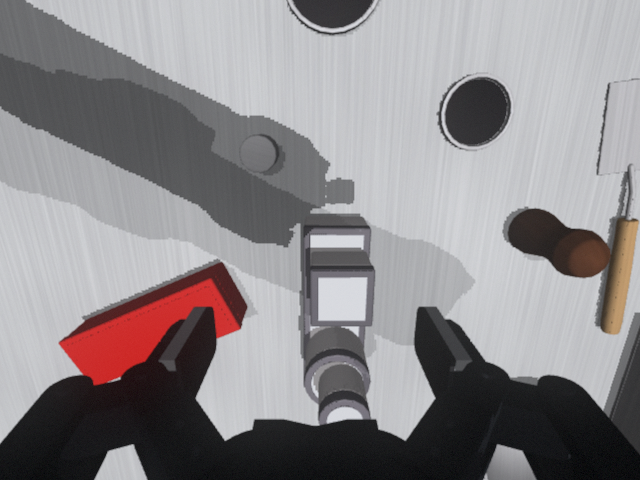

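The wrist view shows the square lid at (342,296), the pot at about (344,412) between the fingers, and the red decoy at (150,320), clear of the jaws. Three views agree, so next I pick the pot.

Emit:
carry_out(motion=[[0,0.16,1,0,0,0,85],[0,0.16,1,0,0,0,85],[0,0.16,1,0,0,0,85],[0,0.16,1,0,0,0,85],[0,0.16,1,0,0,0,85],[0,0.16,1,0,0,0,85],[0,0,0,0,0,0,85],[1,0,0,0,0,0,85],[1,0,0,0,0,0,85],[1,0,0,0,0,0,85],[1,0,0,0,0,0,85],[0.8,0,0,0,0,0,85]])

```text
time_s: 6.35
position: [489.5, -329.4, 109.9]
eef_rot: [[-0.001, 1.0, 0.002], [0.001, 0.002, -1.0], [-1.0, -0.001, -0.001]]
contact_force: [0.8, 0.2, 1.3]
gripper_width: 85.5
```

Emit:
carry_out(force=25, motion=[[0,0,0,0,0,0,60],[0,0,0,0,0,0,55],[0,0,0,0,0,0,50],[0,0,0,0,0,0,45],[0,0,0,0,0,0,38],[0,0,0,0,0,0,38],[0,0,0,0,0,0,38],[0,0,0,0,0,0,38]])

```text
time_s: 7.15
position: [489.7, -331.5, 112.5]
eef_rot: [[0.002, 1.0, 0.0], [-0.0, 0.0, -1.0], [-1.0, 0.002, 0.0]]
contact_force: [-1.9, 1.3, 7.7]
gripper_width: 43.4
```

Emit:
carry_out(motion=[[-0.4,0,0,0,0,0,38],[-0.8,0,0,0,0,0,38],[-0.8,0,0,0,0,0,38],[0,0.534,-0.962,0,0,0,38],[0,0.534,-0.962,0,0,0,38],[0,0.534,-0.962,0,0,0,38],[0,0.534,-0.962,0,0,0,38],[0,0.534,-0.962,0,0,0,38],[0,0.534,-0.962,0,0,0,38],[0,0.534,-0.962,0,0,0,38],[0,0.534,-0.962,0,0,0,38],[0,0.534,-0.962,0,0,0,38]])

```text
time_s: 8.35
position: [609.9, -113.9, 162.3]
eef_rot: [[0.001, 1.0, -0.0], [-0.0, -0.0, -1.0], [-1.0, 0.001, 0.0]]
contact_force: [-0.0, -0.1, -0.8]
gripper_width: 43.0
```

Emit:
carry_out(motion=[[0,0.534,-0.962,0,0,0,38],[0,0,0,0,0,0,38],[0,0,0,0,0,0,38]])

```text
time_s: 8.65
position: [622.8, -90.6, 161.9]
eef_rot: [[0.0, 1.0, 0.001], [-0.0, 0.001, -1.0], [-1.0, 0.0, 0.0]]
contact_force: [0.1, 0.0, -1.0]
gripper_width: 42.9
```

Emit:
carry_out(motion=[[0.9,0,0,0,0,0,38],[1,0,0,0,0,0,38],[1,0,0,0,0,0,38],[1,0,0,0,0,0,38],[0.9,0,0,0,0,0,38],[0.5,0,0,0,0,0,38],[0.2,0,0,0,0,0,38],[0.1,0,0,0,0,0,38],[0.08,0,0,0,0,0,38],[0.06,0,0,0,0,0,38],[0.04,0,0,0,0,0,38],[0,0,0,0,0,0,38]])

```text
time_s: 9.85
position: [622.8, -90.9, 17.0]
eef_rot: [[0.0, 1.0, -0.0], [-0.0, -0.0, -1.0], [-1.0, 0.0, 0.0]]
contact_force: [-0.2, -0.2, -1.0]
gripper_width: 42.9
```

Emit:
carry_out(motion=[[0.04,0,0,0,0,0,38],[0.04,0,0,0,0,0,38],[0,0,0,0,0,0,38]])

```text
time_s: 10.15
position: [622.9, -90.9, 15.5]
eef_rot: [[0.0, 1.0, -0.0], [0.0, -0.0, -1.0], [-1.0, 0.0, -0.0]]
contact_force: [-4.9, 1.4, 11.1]
gripper_width: 43.1
```

Contact with the tray floor. Release and lift.

Emit:
carry_out(motion=[[0,0,0,0,0,0,46],[0,0,0,0,0,0,55],[0,0,0,0,0,0,70],[0,0,0,0,0,0,80],[-0.3,0,0,0,0,0,80],[-0.8,0,0,0,0,0,80],[-1,0,0,0,0,0,80],[-1,0,0,0,0,0,85],[-1,0,0,0,0,0,85],[-1,0,0,0,0,0,85],[-1,0,0,0,0,0,85],[-0.4,0,0,0,0,0,85]])

```text
time_s: 11.35
position: [623.4, -91.2, 180.1]
eef_rot: [[0.003, 1.0, -0.0], [-0.0, -0.0, -1.0], [-1.0, 0.003, 0.0]]
contact_force: [-0.3, 0.2, -0.2]
gripper_width: 84.8
```

Emit:
carry_out(motion=[[0,-0.55,0.96,0,0,0,85],[0,-0.55,0.96,0,0,0,85],[0,-0.55,0.96,0,0,0,85],[0,-0.55,0.96,0,0,0,85],[0,-0.55,0.96,0,0,0,85],[0,-0.55,0.96,0,0,0,85],[0,0,0,0,0,0,85],[0,0,0,0,0,0,85]])

```text
time_s: 12.15
position: [539.9, -235.0, 177.2]
eef_rot: [[-0.0, 1.0, -0.001], [0.0, -0.001, -1.0], [-1.0, -0.0, -0.0]]
contact_force: [0.1, 0.5, 0.2]
gripper_width: 84.9
```

```bash
cat > m.py <<'E'
from h import *
import sys
lo=tuple(tuple(map(float,a.split(","))) for a in sys.argv[1:] if "," in a)
for n in [a for a in sys.argv[1:] if "," not in a]:
    W=robot.get_image(n); C=cloud(W)
    for l0,hi in lo:
        m=((C[...,2]>l0)&(C[...,2]<hi)&(W["depth"]>0)&(C[...,0]>380)&(C[...,0]<720)).astype(np.uint8); k,l,st,ce=cv2.connectedComponentsWithStats(m)
        for j in range(1,k):
            if st[j,4]>(1500 if n=="wrist" else 150):
                P=C[l==j]; r=cv2.minAreaRect(P[:,:2].astype(np.float32)); print(n,l0,np.round(ce[j]),np.round(np.median(P[:,2]),1),np.round(r[0],1),np.round(r[1],1),round(r[2],1))
E
python3 m.py wrist top 42,58 92,108; python3 -c "
from h import *; cv2.imwrite('pics/w2.png',robot.get_image('wrist')['pixels'])"
```

```text
wrist 42.0 [434.  32.] 49.8 [621.7 -95.8] [44.3 39.9] 0.1
wrist 42.0 [254. 240.] 50.7 [ 484.4 -290.1] [188.7  66.1] 89.4
wrist 92.0 [558. 215.] 95.7 [ 701.6 -212.5] [32.8 33.3] 25.1
wrist 92.0 [240. 263.] 100.7 [ 487.4 -245.9] [56.2 56. ] 89.9
wrist 92.0 [246. 371.] 100.6 [ 486.6 -335.9] [64.  59.5] 69.4
top 42.0 [353. 204.] 47.0 [621.5 -94.1] [41.6 42.5] 88.0
top 42.0 [  9. 277.] 51.7 [467.4 633.1] [173.3  43.8] 0.1
top 42.0 [407. 260.] 48.8 [ 490.1 -209.3] [27.6 53.6] 88.8
```

View pics/w2.png

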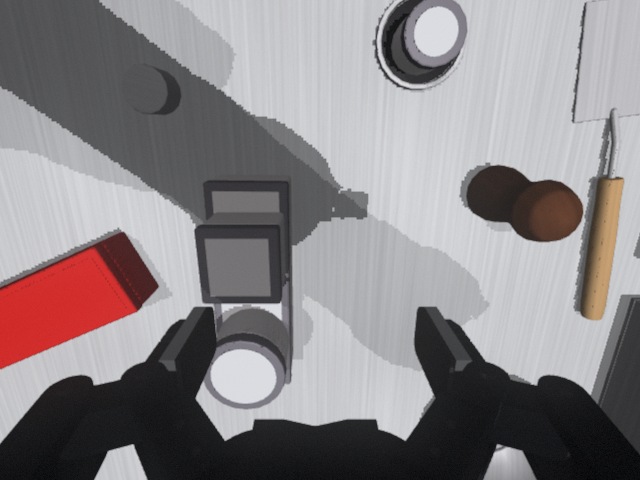

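The wrist view shows the pot upright in the small round tray at (435,32), about 3 mm off centre. The big round lid at (245,375) is free.

Emit:
carry_out(motion=[[0,-0.54,1,0,0,0,85],[0,-0.54,1,0,0,0,85],[0,-0.53,1,0,0,0,85],[0,-0.53,1,0,0,0,85],[0,0,0,0,0,0,85],[1,0,0,0,0,0,85],[1,0,0,0,0,0,85],[1,0,0,0,0,0,85],[1,0,0,0,0,0,85],[0.5,0,0,0,0,0,85],[0,0,0,0,0,0,85],[0,0,0,0,0,0,85]])

```text
time_s: 13.5
position: [487.2, -334.8, 65.6]
eef_rot: [[0.0, 1.0, 0.0], [-0.0, 0.0, -1.0], [-1.0, 0.0, 0.0]]
contact_force: [0.5, -0.2, 0.3]
gripper_width: 85.1
```

Emit:
carry_out(force=30, motion=[[0,0,0,0,0,0,76],[0,0,0,0,0,0,70],[0,0,0,0,0,0,65],[0,0,0,0,0,0,57],[0,0,0,0,0,0,57],[0,0,0,0,0,0,57]])

```text
time_s: 14.1
position: [486.8, -335.0, 65.6]
eef_rot: [[0.001, 1.0, -0.0], [-0.0, -0.0, -1.0], [-1.0, 0.001, 0.0]]
contact_force: [-2.5, 2.5, 9.7]
gripper_width: 63.1
```

Emit:
carry_out(motion=[[-0.4,0,0,0,0,0,57],[-0.9,0,0,0,0,0,57],[-1,0,0,0,0,0,57],[-1,0,0,0,0,0,57],[0,0,0,0,0,0,57],[0,-0.04,-0.96,0,0,0,57],[0,-0.04,-0.96,0,0,0,57],[0,-0.04,-0.96,0,0,0,57],[0,-0.04,-0.96,0,0,0,57],[0,-0.04,-0.96,0,0,0,57],[0,-0.04,-0.96,0,0,0,57],[0,-0.04,-0.96,0,0,0,57]])

```text
time_s: 15.3
position: [479.3, -165.8, 147.1]
eef_rot: [[-0.0, 1.0, -0.0], [0.0, -0.0, -1.0], [-1.0, -0.0, -0.0]]
contact_force: [0.3, 0.0, -1.4]
gripper_width: 62.9
```

Emit:
carry_out(motion=[[0,0,-0.96,0,0,0,57],[0,0,-0.96,0,0,0,57],[0,0,-0.96,0,0,0,57],[0,0,-0.96,0,0,0,57],[0,0,-0.96,0,0,0,57],[0,0,-0.96,0,0,0,57],[0,0,-0.96,0,0,0,57],[0,0,-0.92,0,0,0,57],[0,0,0,0,0,0,57],[0,0,0,0,0,0,57]])

```text
time_s: 16.3
position: [479.5, 24.2, 147.2]
eef_rot: [[-0.0, 1.0, 0.001], [-0.0, 0.001, -1.0], [-1.0, -0.0, 0.0]]
contact_force: [0.5, -0.6, -2.5]
gripper_width: 63.2
```

Emit:
carry_out(motion=[[0.9,0,0,0,0,0,57],[1,0,0,0,0,0,57],[1,0,0,0,0,0,57],[0.9,0,0,0,0,0,57],[0.6,0,0,0,0,0,57],[0.3,0,0,0,0,0,57],[0.15,0,0,0,0,0,57],[0.1,0,0,0,0,0,57],[0.08,0,0,0,0,0,57],[0.04,0,0,0,0,0,57],[0.04,0,0,0,0,0,57],[0,0,0,0,0,0,57]])

```text
time_s: 17.5
position: [479.8, 24.2, 19.7]
eef_rot: [[0.0, 1.0, 0.0], [0.0, 0.0, -1.0], [-1.0, 0.0, -0.0]]
contact_force: [-0.7, 0.6, -1.4]
gripper_width: 62.8
```

Emit:
carry_out(motion=[[0.04,0,0,0,0,0,57],[0.03,0,0,0,0,0,57],[0,0,0,0,0,0,57]])

```text
time_s: 17.8
position: [479.9, 24.2, 18.5]
eef_rot: [[0.0, 1.0, -0.0], [0.001, -0.0, -1.0], [-1.0, 0.0, -0.001]]
contact_force: [-7.6, 0.8, 22.3]
gripper_width: 63.2
```

Emit:
carry_out(motion=[[0,0,0,0,0,0,66],[0,0,0,0,0,0,72],[0,0,0,0,0,0,80],[0,0,0,0,0,0,80],[-0.3,0,0,0,0,0,80],[-0.8,0,0,0,0,0,80],[-1,0,0,0,0,0,80],[-1,0,0,0,0,0,85],[-1,0,0,0,0,0,85],[-1,0,0,0,0,0,85],[-1,0,0,0,0,0,85],[0,0.3,1,0,0,0,85]])

```text
time_s: 19.0
position: [488.2, 1.5, 173.4]
eef_rot: [[0.004, 1.0, 0.004], [0.002, 0.004, -1.0], [-1.0, 0.004, -0.002]]
contact_force: [0.9, -0.4, -0.8]
gripper_width: 85.3
```

Emit:
carry_out(motion=[[0,0,0.98,0,0,0,85],[0,0,0.98,0,0,0,85],[0,0,0.98,0,0,0,85],[0,0,0.98,0,0,0,85],[0,0,0.98,0,0,0,85],[0,0,0,0,0,0,85],[0,0,0,0,0,0,85]])

```text
time_s: 19.7
position: [487.0, -123.5, 170.6]
eef_rot: [[-0.0, 1.0, -0.001], [0.0, -0.001, -1.0], [-1.0, -0.0, -0.0]]
contact_force: [-0.2, -0.3, 0.4]
gripper_width: 85.0
```

```bash
python3 m.py wrist top 42,58 92,108; python3 -c "
from h import *; cv2.imwrite('pics/w3.png',robot.get_image('wrist')['pixels'])"
```

```text
wrist 42.0 [303.  31.] 53.9 [479.  12.] [41.3 63.4] 89.8
wrist 42.0 [490. 193.] 49.7 [621.  -93.7] [42.9 43.4] 81.8
wrist 42.0 [311. 329.] 50.6 [ 484.4 -253.2] [116.4  66.1] 89.3
wrist 92.0 [316. 395.] 100.6 [ 487.2 -241.5] [56.  48.7] 0.1
top 42.0 [353. 204.] 47.4 [621.5 -94.2] [41.7 42.2] 88.8
top 42.0 [  9. 277.] 51.7 [467.5 633. ] [173.3  42.7] 0.4
top 42.0 [478. 267.] 48.8 [ 483.  -354.2] [65.2 64.2] 89.4
top 42.0 [300. 270.] 51.5 [479.1  23.3] [61.7 62.2] 63.2
```

View pics/w3.png

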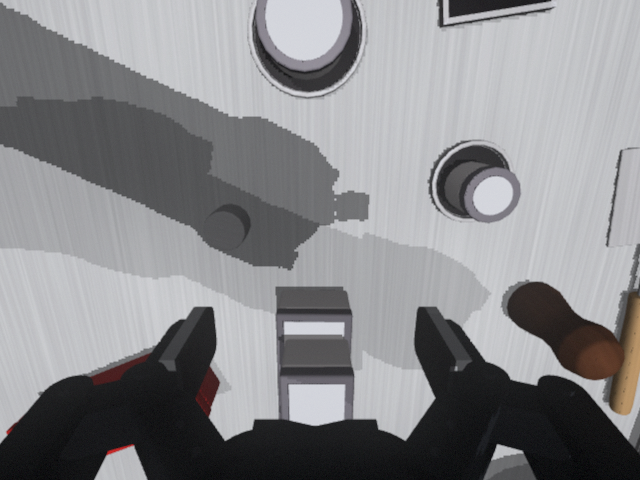

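The wrist view shows the big round tub in its tray at (308,40), the pot in its tray at (478,185), and the square tub centred between the jaws at (316,395).

Emit:
carry_out(motion=[[0,0,0.98,0,0,0,85],[0,0,0.98,0,0,0,85],[0,0,0.98,0,0,0,85],[0,0,0.98,0,0,0,85],[0,0,0.98,0,0,0,85],[0,0,0,0,0,0,85],[0.9,0,0,0,0,0,85],[1,0,0,0,0,0,85],[1,0,0,0,0,0,85],[0.9,0,0,0,0,0,85],[0.4,0,0,0,0,0,85],[0,0,0,0,0,0,85]])

```text
time_s: 21.05
position: [486.9, -244.9, 64.5]
eef_rot: [[-0.002, 1.0, 0.001], [0.001, 0.001, -1.0], [-1.0, -0.002, -0.001]]
contact_force: [0.4, 0.5, -0.5]
gripper_width: 84.8
```

Emit:
carry_out(force=30, motion=[[0,0,0,0,0,0,72],[0,0,0,0,0,0,65],[0,0,0,0,0,0,58],[0,0,0,0,0,0,50],[0,0,0,0,0,0,50],[0,0,0,0,0,0,50]])

```text
time_s: 21.65
position: [487.7, -246.0, 66.3]
eef_rot: [[0.001, 1.0, -0.0], [-0.0, -0.0, -1.0], [-1.0, 0.001, 0.0]]
contact_force: [-0.9, 1.8, 9.0]
gripper_width: 55.4
```

Emit:
carry_out(motion=[[-0.4,0,0,0,0,0,50],[-0.9,0,0,0,0,0,50],[-1,0,0,0,0,0,50],[-0.9,0,0,0,0,0,50],[0,0.404,-0.994,0,0,0,50],[0,0.404,-0.994,0,0,0,50],[0,0.404,-0.994,0,0,0,50],[0,0.404,-0.994,0,0,0,50],[0,0.404,-0.994,0,0,0,50],[0,0.404,-0.994,0,0,0,50],[0,0.404,-0.994,0,0,0,50],[0,0.404,-0.994,0,0,0,50]])

```text
time_s: 22.85
position: [568.3, -46.0, 146.1]
eef_rot: [[0.0, 1.0, -0.0], [-0.0, -0.0, -1.0], [-1.0, 0.0, 0.0]]
contact_force: [0.6, -0.1, -1.7]
gripper_width: 55.4
```

Emit:
carry_out(motion=[[0,0.404,-0.994,0,0,0,50],[0,0.404,-0.994,0,0,0,50],[0,0.404,-0.994,0,0,0,50],[0,0.404,-0.994,0,0,0,50],[0,0.404,-0.994,0,0,0,50],[0,0,0,-0.82,0,0,50],[0,0,0,-0.82,0,0,50],[0,0,0,0,0,0,50],[0,0,0,0,0,0,50]])

```text
time_s: 23.75
position: [618.5, 77.0, 145.8]
eef_rot: [[0.0, 0.99, 0.14], [0.0, 0.14, -0.99], [-1.0, 0.0, 0.0]]
contact_force: [-0.2, 0.2, -1.7]
gripper_width: 55.2
```

Emit:
carry_out(motion=[[0.9,0,0,0,0,0,50],[1,0,0,0,0,0,50],[1,0,0,0,0,0,50],[0.9,0,0,0,0,0,50],[0.6,0,0,0,0,0,50],[0.25,0,0,0,0,0,50],[0.15,0,0,0,0,0,50],[0.08,0,0,0,0,0,50],[0.06,0,0,0,0,0,50],[0.04,0,0,0,0,0,50],[0.04,0,0,0,0,0,50],[0,0,0,0,0,0,50]])

```text
time_s: 24.95
position: [618.6, 77.2, 19.9]
eef_rot: [[0.0, 0.99, 0.142], [0.0, 0.142, -0.99], [-1.0, 0.0, 0.0]]
contact_force: [-0.5, -0.5, -2.6]
gripper_width: 55.5
```

Emit:
carry_out(motion=[[0.04,0,0,0,0,0,50],[0.03,0,0,0,0,0,50],[0,0,0,0,0,0,50]])

```text
time_s: 25.25
position: [618.7, 77.2, 19.2]
eef_rot: [[0.0, 0.99, 0.142], [0.001, 0.142, -0.99], [-1.0, 0.0, -0.001]]
contact_force: [-9.6, 0.6, 19.9]
gripper_width: 55.6
```

Emit:
carry_out(motion=[[0,0,0,0,0,0,60],[0,0,0,0,0,0,70],[0,0,0,0,0,0,80],[0,0,0,0,0,0,80],[-0.3,0,0,0,0,0,80],[-0.8,0,0,0,0,0,80],[-1,0,0,0,0,0,80],[-1,0,0,0,0,0,85],[-1,0,0,0,0,0,85],[-1,0,0,0,0,0,85],[-1,0,0,0.87,0,0,85],[0,0,0,0.87,0,0,85]])

```text
time_s: 26.45
position: [620.0, 77.1, 174.5]
eef_rot: [[0.005, 1.0, -0.012], [0.001, -0.012, -1.0], [-1.0, 0.005, -0.001]]
contact_force: [0.3, -0.5, -0.8]
gripper_width: 85.1
```

Emit:
carry_out(motion=[[0,-0.358,0.979,0,0,0,85],[0,-0.358,0.979,0,0,0,85],[0,-0.358,0.979,0,0,0,85],[0,-0.358,0.979,0,0,0,85],[0,-0.358,0.979,0,0,0,85],[0,-0.358,0.979,0,0,0,85],[0,-0.358,0.979,0,0,0,85],[0,-0.358,0.979,0,0,0,85],[0,-0.358,0.979,0,0,0,85],[0,-0.358,0.979,0,0,0,85],[0,0,0,0,0,0,85],[0,0,0,0,0,0,85]])

```text
time_s: 27.65
position: [526.8, -167.0, 171.0]
eef_rot: [[0.0, 1.0, -0.01], [0.0, -0.01, -1.0], [-1.0, 0.0, -0.0]]
contact_force: [0.4, 0.1, 0.2]
gripper_width: 84.9
```

```bash
python3 m.py wrist top 42,58; python3 -c "
from h import *; cv2.imwrite('pics/w4.png',robot.get_image('wrist')['pixels'])"
```

```text
wrist 42.0 [444. 133.] 49.8 [621.1 -93.8] [43.1 42.8] 39.0
wrist 42.0 [269. 340.] 50.7 [ 484.2 -283.5] [176.6  66.3] 89.5
top 42.0 [551. 169.] 52.3 [ 686.9 -518.5] [23.  97.9] 31.4
top 42.0 [275. 206.] 51.2 [617.7  76.5] [56.6 55.8] 8.1
top 42.0 [353. 204.] 47.3 [621.4 -93.8] [41.5 42.3] 86.9
top 42.0 [  9. 277.] 51.5 [467.5 632.2] [173.5  41.2] 0.5
top 42.0 [300. 270.] 51.4 [479.1  23.3] [61.6 62.2] 63.0
top 42.0 [485. 272.] 48.8 [ 468.  -376.1] [32.4 65.1] 52.1
```

View pics/w4.png

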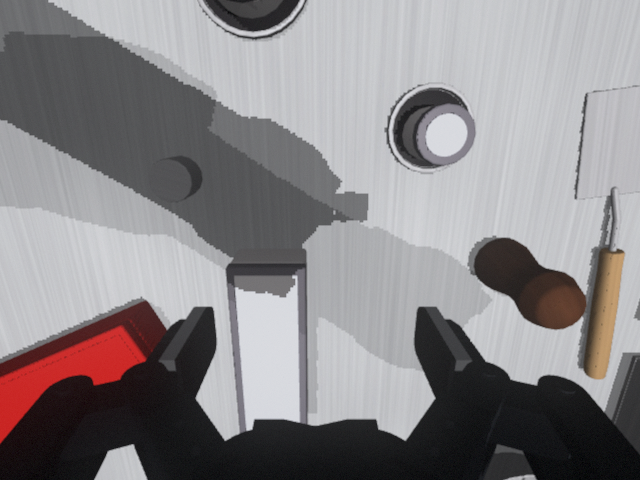

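The wrist view shows the long tub free at (268,340) and the red brick well left of the jaws. The top view puts the square tub at (617.7, 76.5) at 8.1°, as wanted.

Emit:
carry_out(motion=[[0,-0.33,0.988,0,0,0,85],[0,-0.33,0.988,0,0,0,85],[0,-0.33,0.988,0,0,0,85],[0,-0.33,0.988,0,0,0,85],[0,-0.33,0.988,0,0,0,85],[0,0,0,0,0,0,85],[1,0,0,0,0,0,85],[1,0,0,0,0,0,85],[1,0,0,0,0,0,85],[1,0,0,0,0,0,85],[0.5,0,0,0,0,0,85],[0,0,0,0,0,0,85]])

```text
time_s: 29.0
position: [484.2, -288.9, 56.9]
eef_rot: [[-0.002, 1.0, -0.008], [0.001, -0.008, -1.0], [-1.0, -0.002, -0.001]]
contact_force: [1.2, 0.5, 0.7]
gripper_width: 84.7
```

Emit:
carry_out(force=45, motion=[[0.8,0,0,0,0,0,85],[0.6,0,0,0,0,0,85],[0.3,0,0,0,0,0,85],[0.05,0,0,0,0,0,85],[0,0,0,0,0,0,85],[0,0,0,0,0,0,77],[0,0,0,0,0,0,71],[0,0,0,0,0,0,66],[0,0,0,0,0,0,60],[0,0,0,0,0,0,60],[0,0,0,0,0,0,60],[0,0,0,0,0,0,60]])

```text
time_s: 30.2
position: [485.0, -290.0, 15.1]
eef_rot: [[0.001, 1.0, -0.009], [-0.0, -0.009, -1.0], [-1.0, 0.001, 0.0]]
contact_force: [-0.3, 3.1, 9.8]
gripper_width: 65.3
```

Emit:
carry_out(motion=[[-0.3,0,0,0,0,0,60],[-0.7,0,0,0,0,0,60],[-1,0,0,0,0,0,60],[-1,0,0,0,0,0,60],[-1,0,0,0,0,0,60],[0,-0.058,-0.4,0,0,0,60],[0,-0.058,-0.8,0,0,0,60],[0,-0.058,-1,0,0,0,60],[0,-0.058,-1,0,0,0,60],[0,-0.058,-1,0,0,0,60],[0,-0.058,-1,0,0,0,60],[0,-0.058,-1,0,0,0,60]])

```text
time_s: 31.4
position: [475.0, -133.3, 114.3]
eef_rot: [[-0.001, 1.0, -0.009], [0.0, -0.009, -1.0], [-1.0, -0.001, -0.0]]
contact_force: [-0.1, 0.5, -3.6]
gripper_width: 65.1
```

Emit:
carry_out(motion=[[0,-0.058,-1,0,0,0,60],[0,-0.058,-1,0,0,0,60],[0,-0.058,-1,0,0,0,60],[0,-0.058,-1,0,0,0,60],[0,-0.058,-1,0,0,0,60],[0,-0.058,-1,0,0,0,60],[0,-0.058,-1,0,0,0,60],[0,-0.058,-1,0,0,0,60],[0,-0.058,-1,0,0,0,60],[0,-0.058,-1,0,0,0,60],[0,-0.058,-1,0,0,0,60],[0,-0.058,-1,0,0,0,60]])

```text
time_s: 32.6
position: [460.1, 166.5, 114.3]
eef_rot: [[-0.001, 1.0, -0.009], [-0.0, -0.009, -1.0], [-1.0, -0.001, 0.0]]
contact_force: [1.1, -0.1, -3.1]
gripper_width: 65.5
```

Emit:
carry_out(motion=[[0,-0.058,-1,0,0,0,60],[0,-0.058,-1,0,0,0,60],[0,-0.058,-1,0,0,0,60],[0,-0.058,-1,0,0,0,60],[0,-0.058,-1,0,0,0,60],[0,-0.058,-0.5,0,0,0,60],[0,0,0,-0.36,0,0,60],[0,0,0,0,0,0,60],[0,0,0,0,0,0,60]])

```text
time_s: 33.5
position: [453.6, 301.7, 114.4]
eef_rot: [[-0.0, 1.0, 0.021], [-0.0, 0.021, -1.0], [-1.0, -0.0, 0.0]]
contact_force: [0.1, 0.7, -2.5]
gripper_width: 65.5
```

Emit:
carry_out(motion=[[0,0.03,-0.5,0,0,0,60],[0,0.03,-0.53,0,0,0,60],[0,0,0,0,0,0,60],[0.8,0,0,0,0,0,60],[1,0,0,0,0,0,60],[0.8,0,0,0,0,0,60],[0.6,0,0,0,0,0,60],[0.3,0,0,0,0,0,60],[0.15,0,0,0,0,0,60],[0.08,0,0,0,0,0,60],[0.04,0,0,0,0,0,60],[0,0,0,0,0,0,60]])

```text
time_s: 34.7
position: [454.7, 328.9, 20.5]
eef_rot: [[0.001, 1.0, 0.023], [0.0, 0.023, -1.0], [-1.0, 0.001, -0.0]]
contact_force: [-0.4, 0.1, -3.5]
gripper_width: 65.1
```

Emit:
carry_out(motion=[[0.04,0,0,0,0,0,60],[0.04,0,0,0,0,0,60],[0,0,0,0,0,0,60]])

```text
time_s: 35.0
position: [454.5, 328.8, 18.2]
eef_rot: [[0.0, 1.0, 0.023], [0.0, 0.023, -1.0], [-1.0, 0.0, -0.0]]
contact_force: [-0.1, 1.1, -2.8]
gripper_width: 65.0
```

Emit:
carry_out(motion=[[0.04,0,0,0,0,0,60],[0,0,0,0,0,0,60]])

```text
time_s: 35.2
position: [454.5, 328.9, 18.1]
eef_rot: [[-0.0, 1.0, 0.023], [0.001, 0.023, -1.0], [-1.0, -0.0, -0.001]]
contact_force: [-8.2, -3.6, 21.3]
gripper_width: 65.2
```

Contact. Release, lift and move aside for a final look.

Emit:
carry_out(motion=[[0,0,0,0,0,0,69],[0,0,0,0,0,0,75],[0,0,0,0,0,0,80],[0,0,0,0,0,0,80],[-0.3,0,0,0,0,0,80],[-0.8,0,0,0,0,0,80],[-1,0,0,0,0,0,80],[-1,0,0,0,0,0,80],[-1,0,0,0,0,0,85],[-1,0,0,0,0,0,85],[-1,0,0,0,0,0,85],[-1,0,0,0,0,0,85]])

```text
time_s: 36.4
position: [454.4, 328.5, 196.1]
eef_rot: [[0.0, 1.0, 0.022], [0.0, 0.022, -1.0], [-1.0, 0.0, -0.0]]
contact_force: [-0.5, 0.3, -0.7]
gripper_width: 85.2
```

Emit:
carry_out(motion=[[0,-1,-1,0,0,0,85],[0,-1,-1,0,0,0,85],[0,-1,-1,0,0,0,85],[0,-1,-1,0,0,0,85],[0,-1,-1,0,0,0,85],[0,-1,-1,0,0,0,85],[0,-1,-1,0,0,0,85],[0,-1,-1,0,0,0,85],[0,0,-1,0,0,0,85],[0,0,0,0,0,0,85],[0,0,0,0,0,0,85]])

```text
time_s: 37.5
position: [249.6, 548.9, 194.7]
eef_rot: [[0.0, 1.0, 0.023], [-0.0, 0.023, -1.0], [-1.0, 0.0, 0.0]]
contact_force: [-0.0, 0.1, -0.2]
gripper_width: 84.8
```

```bash
python3 m.py top scene 42,58; python3 -c "
from h import *; cv2.imwrite('pics/t9.png',robot.get_image('top')['pixels'])
cv2.imwrite('pics/s9.png',robot.get_image('scene')['pixels'])"
```

```text
top 42.0 [275. 206.] 51.3 [617.7  76.5] [56.5 55.8] 7.8
top 42.0 [353. 204.] 47.2 [621.3 -93.7] [41.7 42. ] 28.6
top 42.0 [  9. 277.] 51.7 [467.6 631.3] [174.3  41.7] 2.1
top 42.0 [300. 270.] 51.5 [479.   23.2] [61.5 62.2] 62.8
top 42.0 [155. 284.] 51.2 [454.1 327.4] [ 66.1 191.1] 1.2
scene 42.0 [132. 187.] 50.0 [ 688.2 -499.1] [ 42.7 129. ] 11.2
scene 42.0 [348. 245.] 53.2 [479.6  25.2] [63.2 63.1] 1.8
scene 42.0 [270. 258.] 49.3 [622.2 -92.5] [43.7 43.3] 79.5
scene 42.0 [466. 311.] 53.1 [454.  328.1] [ 70.5 191.1] 1.1
scene 42.0 [328. 297.] 53.0 [618.   78.7] [58.  57.4] 8.4
scene 42.0 [612. 420.] 53.8 [467.8 682.9] [176.5 137.8] 0.5
```

View pics/t9.png

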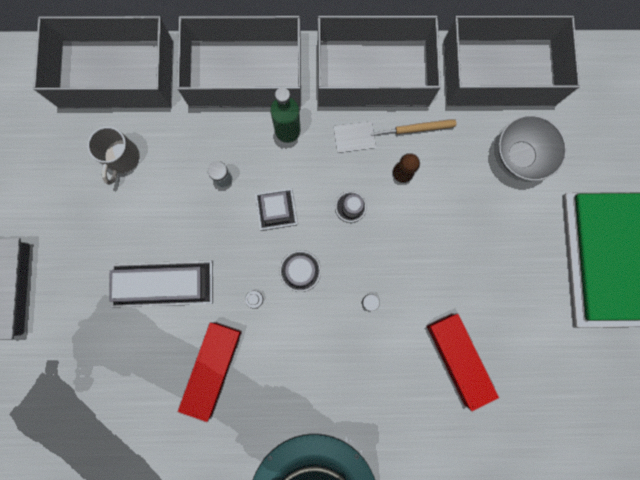

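View pics/s9.png

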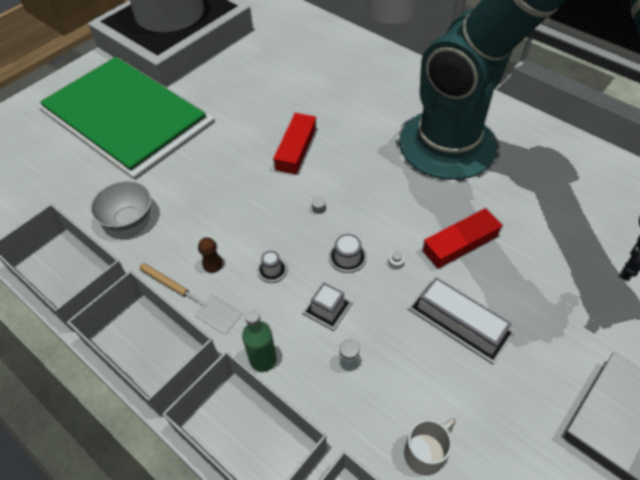

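Both views show all four tubs upright in their own trays: long (155,284), square (275,206), big round (300,270) and pot (353,204) in the top view. The mill and bottle are still standing where they were.

```bash
python3 -c "
from station import robot; print(robot.observe()['time_s']); print(robot.sign_off())"
```

```text
37.7
the job is handed in; nothing more can be done
None
```

All four tubs are in their own trays, and I handed the job in at 37.7 s. I took the stack apart from the top (small pot, big round tub, square tub, long tub) and lowered each one slowly to contact before letting go.

My last checks used the top and scene cameras:

| Tub | Lid height above the bench, top / scene (expected) | Distance from tray centre | Tub angle / tray angle |
|---|---|---|---|
| Long | 51.2 / 53.1 mm (53) | about 1 mm | 1.2° / 1.3° |
| Square | 51.3 / 53.0 mm (53) | about 2 mm | 8.1° / 8.2° |
| Big round | 51.5 / 53.2 mm (53) | about 1 mm | round |
| Small pot | 47.2 / 49.3 mm (49) | about 2–3 mm | round |

The two cameras disagree by about 2 mm in height, which is within their stated calibration. The wrist camera's earlier heights for the pot and big round tub matched the scene camera to within 1 mm. The pepper mill and oil bottle stand where they were, and the gripper was clear of everything at hand-in. No check failed.

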